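Air the drying box: latch the drawer, hold the sprung lid at the clip

TASK

On the drying box, swing the drawer's latch bar fully down so that it rests in its catch, and only then lift the sprung lid by its handle until the lid's pointer is level with the index clip on the arc. The lid falls shut by itself, so finish while still holding it there, steady, with the gripper on it; leave the clip and the things standing round the box where they are.

Things in the scene. Friction and masses are not known exactly. Their poses are not given: they have to be found in the camera images.
- drying_box: Grey box, 300 x 180 x 100 mm, fixed. Origin: centre of its underside; x along its long side, z up. White sprung lid over box x -20 to 145 mm, hinged on the +y rim; fixed deck (top z = 100 mm) over the rest, a drawer front below it on the -y face. An upright aluminium arc stands at the +x end (box x = 158 mm, radius 142 mm about the lid's hinge line).
- latch (a joint): Angle of the drawer latch bar, rad. 0 = level, fully down on the floor of its U-shaped catch (its stop); grows as its free end swings up; starts between 0.6 and 1.1. Stiff pivot (0.06 N m friction): it stays where it is left. The bar points along box +x when closed and turns in the box's x-z plane.
- latch_pivot (a point): Pivot of the latch bar, at box (-140, -99, 85) mm; the pivot axis is parallel to box y.
- latch_tab (a point): Centre of the steel finger tab at the latch bar's free end, 85 mm from the pivot: 16 mm along the bar, 42 mm along box y (sticks out from the box, box y -147 to -105 mm), 6 mm thick. Push its upper face down, along the arc about latch_pivot. Closed, it lies at box (-55, -126, 85) mm.
- lid (a joint): Opening angle of the lid, rad: 0 shut (as at the start), at most 1.25. Hinge axis parallel to box x; opening lifts the edge on the box's -y side. A spring and its weight (0.3 kg, varies) pull it shut: about 5 N at the handle to start it, about 8 N at 0.7 rad.
- lid_hinge (a point): Point on the lid's hinge line, at box (62.5, 85, 104) mm, i.e. level with the handle's middle along box x.
- lid_handle (a point): Middle of the handle: round steel bar, 10 mm thick, 90 mm long along box x, on two end posts, 40 mm above the middle plane of the 8 mm thick lid and 185 mm from the hinge line. Lid shut: at box (62.5, -100, 144) mm, 31 mm free below it. It can turn between fingers that close along box y, so the gripper need not tilt with the lid.
- lid_pointer (a point): Outer end of the dark pointer strip on the lid's +x end, 128 mm from the hinge line, in the middle plane of the lid (box x = 157 mm). Turns with the lid.
- clip (a joint): Angle of the index clip about the lid's hinge line, rad, measured like joint lid: the pointer is level with the clip when joint lid equals joint clip. Set differently every time, 0.45 to 0.8; friction holds it. Do not move it.
- clip_mark (a point): Inner end of the white centre line of the black index clip (12 x 30 x 20 mm; 20 mm is its width along the arc), 128 mm from the hinge line: here lid_pointer has to come.
- paint_jar: Glass paint jar, 44 mm wide, 60 mm high, loose; origin centre of the underside. Leave alone.
- tape_roll: Roll of masking tape lying flat, 100 mm wide, 25 mm high, loose; origin centre of the underside. Leave alone.
- parts_bin: Red open parts bin, 110 x 80 x 45 mm, loose; origin centre of the underside. Leave alone.
- thinner_bottle: Plastic bottle, 48 mm wide, 100 mm high, loose; origin centre of the underside. Leave alone.

How it is judged:
On the way, in this order (a step that is already met when the one before it is completed fails the run):
1. the latch bar rests in its catch (value of joint latch below 0.08 rad), for 0.2 s.
2. the lid is held with its pointer at the clip (angle between the y axis of lid_pointer and the y axis of clip_mark, either way round below 0.075 rad and contact force between the fingers and lid above 1.5 N), for 0.3 s.
At the end, for the whole second after the job is handed in: The latch bar is down in its catch (within 0.08 rad of level); the lid stands still (under 0.08 rad/s) with its pointer within the clip's width (lid and clip angles within 0.075 rad), the fingers bear on the lid with over 1.5 N and no loose thing props it (all of step 2 and value of joint latch below 0.08 rad and velocity of joint lid between -0.08 and 0.08 rad/s and contact force between each of paint_jar, tape_roll, parts_bin, thinner_bottle and lid below 0.3 N); the arm keeps its last pose, push and grip.
It fails at once if the lid is lifted (over 0.15 rad) before the latch bar is down (value of joint lid above 0.15 rad and value of joint latch above 0.12 rad).
It fails at once if the index clip is shifted by more than 8 mm (distance of clip_mark from where it was at the start of the episode above 0.008 m).
It fails at once if a thing round the box is shifted by more than 30 mm or tipped (distance of any of paint_jar, tape_roll, parts_bin, thinner_bottle from where it was at the start of the episode above 0.03 m or angle between any of paint_jar, tape_roll, parts_bin, thinner_bottle's own z axis and vertical above 0.5 rad).
It also fails if it takes over 48 s, if anything falls off the work surface, if the arm or the gripper's body presses on something with over 40 N, if the wrist force passes 120 N, or if a joint passes its speed limit or range.

ROBOT

A 6-joint arm with a two-finger parallel gripper is mounted at the origin on the work surface. World frame = base frame: x ahead of the robot, y to its left, z up, the work surface at z = 0. Lengths are in m, angles in rad, forces in N, time in s.
With the tool pointing down it reaches from about 0.25 to 0.775 m from the base axis. Payload 4 kg.
Tool frame: the origin (TCP) lies midway between the tips of the shut fingers; the grasp point (between the pads) lies 19 mm behind it; z points along the fingers, y is the direction in which the jaws open and shut (so a half turn about z gives the same grasp; the last joint's range is limited). The gripper opens to 94 mm and grips with 3 to 60 N. Pads are 16 mm wide; open, the fingers measure 119 mm over their backs; the gripper's body (75 mm by 177 mm) begins 78 mm behind the grasp point.
Start: joints at [-1.414, 0.087, 1.371, -0, 1.684, -0.103], TCP at [0.141, -0.532, 0.171] pointing down, gripper open.
Joint ranges: [-3.1, 3.1], [-0.76, 2.03], [0.27, 2.55], [-1.08, 4.22], [0.17, 2.65], [-2.57, 2.57]. Speed limits (rad/s): [2.79, 2.79, 3.14, 3.14, 3.14, 3.14].

INTERFACE

Orientations are given as [roll, pitch, yaw] about the fixed x, y, z axes, in that order (R = Rz(yaw) Ry(pitch) Rx(roll)).
In Python, from bench import robot gives the robot as it stands.
- The arm moves only by the tool servo_tool, never from a script. Its argument "rows" is a list of rows, each a list of 2 entries, a list of its own where there are three numbers: the shift along the tool's x, y, z normalised to -1 to 1, where 1 is 0.08 m, then the turn about the tool's z normalised to -1 to 1, where 1 is pi/2 rad. A call has 1 to 12 rows; each row is the pose to reach, as a shift and turn from the pose commanded when the call began, along the tool's axes at that moment; what a row does not reach only later rows make up. A row lasts 1/12 s, in which the tool goes at most 41.7 mm and 7.16 degrees, less where a joint would pass 70% of its speed; a pose out of reach is approached as far as the arm can. A call with a number of a shift or a turn outside -1 to 1 is refused whole. A call with a gripper value outside its range is refused whole. "grip" is the closure, from -1 (fully open) to 1 (shut), set as the call begins (left out, the last holds). The fingers move at their own pace and stop on an object; the grip force is fixed at half the most. Time passes only in rows, so rows that repeat a pose let the fingers close. It gives the time, the measured TCP pose, the force and the opening at its end, in the units of the state.
- robot.get_obs(): the state, without advancing time (a new reading comes with each control period).
- robot.snapshot(name): name is "scene" or "top" or "wrist"; returns a dict with "pixels" (400x640x3 uint8, red, green, blue), "camera_matrix" (3x3 intrinsics, pixels), "world_from_camera" (4x4, takes a point from camera to world coordinates). Camera axes: x right, y down, z forward; pixel columns grow to the right and rows downward; lengths in m; the calibration is good to about 2 mm. A picture is of the moment at which its call begins. There is no depth.
- robot.close_job(): hands the job in, once; it reports no verdict.
The state is a dict: "time": time; "joint_positions": joint angles; "qvel": joint speeds; "joint_torque": joint torques, N m; "tool_pos": TCP position; "ee_rot": TCP orientation; "wrist_force": force on the tool from outside, world axes, zero at the start; "wrist_torque": the same for the moment, N m; "width": finger opening in m.
Only numpy, scipy, OpenCV 4.12 (cv2) and the standard library are available. Lean on these libraries where they do the work, as an engineer would, in place of code of your own. Each camera call takes 0.05 s, during which the arm holds its last target.

## Working session

There is one attempt and no reset: what is moved stays moved. The work goes in short steps, Python scripts to look and compute and a tool call to move; the robot and the scene stay as the last step left them, time stands still between calls to the robot, and variables do not carry over. Pictures are saved under pics/ and viewed, and the job is handed in when it is done.

Besides the shell and the picture viewer there is one more tool, called as a command line: name --argument value ..., lists and objects as JSON in quotes. servo_tool: Moves the arm, as the interface text tells. Its arguments: {"type":"object","properties":{"rows":{"type":"array"},"grip":{"type":"number"}},"required":["rows"]}

```bash
ls; mkdir -p pics; python3 - <<'E'
from bench import robot
import cv2,pickle
o=robot.get_obs();print(o)
d={}
for n in ["scene","top","wrist"]:
    s=robot.snapshot(n);d[n]=s
    cv2.imwrite(f"pics/{n}0.png",s["pixels"][:,:,::-1])
    print(n,s["camera_matrix"].tolist(),s["world_from_camera"].round(4).tolist())
pickle.dump(d,open("s0.pkl","wb"))
E
```

```text
pics
{'time': 0.0, 'joint_positions': array([-1.41408571e+00,  8.79683628e-02,  1.37222961e+00, -2.00632369e-05,
        1.68360566e+00, -1.03110385e-01]), 'qvel': array([ 1.82846334e-04, -5.74055640e-04,  1.72941703e-03, -4.57280187e-04,
       -1.00980330e-03, -5.56344205e-05]), 'joint_torque': array([-5.03229126e-05, -3.40176344e+01, -3.02433300e+01,  7.17498385e-02,
        3.28275037e-02, -1.77617112e-04]), 'tool_pos': array([ 0.14118433, -0.53092805,  0.17000947]), 'ee_rot': array([-3.13939137e+00, -2.07736143e-04,  2.59818532e-01]), 'wrist_force': array([-0.25884696,  0.72061851,  0.2944369 ]), 'wrist_torque': array([-0.05279379,  0.02583022,  0.02699193]), 'width': 0.09380995643750208}
scene [[393.9435782569319, 0.0, 318.4123354560839], [0.0, 393.9435782569319, 201.2302970258245], [0.0, 0.0, 1.0]] [[-0.3302, 0.674, -0.6608, 1.2343], [0.9439, 0.2375, -0.2294, 0.2952], [0.0024, -0.6995, -0.7146, 0.804], [0.0, 0.0, 0.0, 1.0]]
top [[401.95740283034473, 0.0, 317.08897800170655], [0.0, 401.95740283034473, 195.0227438642887], [0.0, 0.0, 1.0]] [[-0.0226, -0.9919, 0.1252, 0.4853], [-0.9997, 0.0212, -0.013, 0.0511], [0.0102, -0.1254, -0.9921, 0.9388], [0.0, 0.0, 0.0, 1.0]]
wrist [[339.32663334548624, 0.0, 323.41260760534885], [0.0, 339.32663334548624, 205.40453089172127], [0.0, 0.0, 1.0]] [[0.258, -0.931, -0.2582, 0.2178], [-0.9661, -0.2493, -0.0666, -0.5123], [-0.0023, 0.2667, -0.9638, 0.3838], [0.0, 0.0, 0.0, 1.0]]
```

View pics/scene0.png

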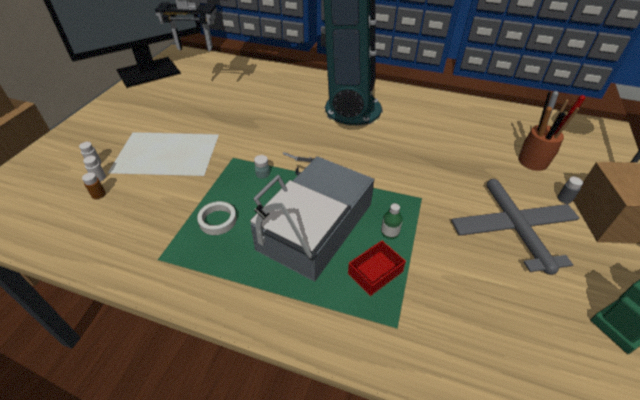

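View pics/top0.png

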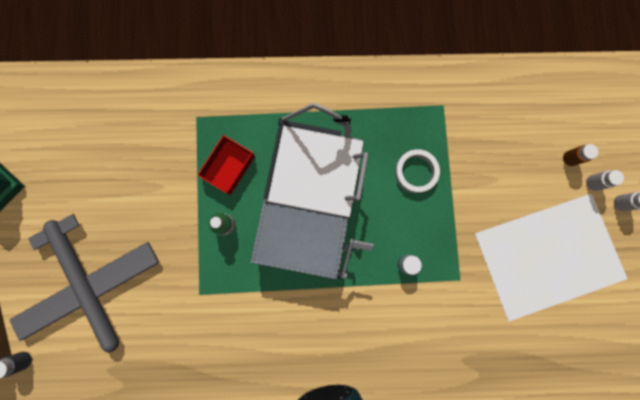

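View pics/wrist0.png

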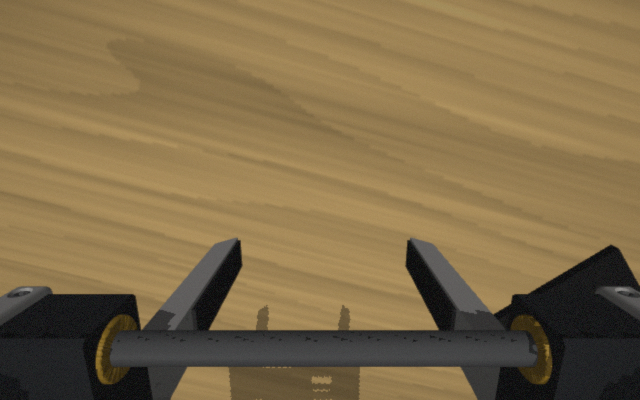

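The top view shows the box near (310,200): lid towards image top (far, box +x), handle on the right at (360,175), latch tab at (360,245). I'll enlarge the crops to pick out the points.

```bash
python3 - <<'E'
import cv2,pickle
d=pickle.load(open("s0.pkl","rb"))
def crop(n,x0,y0,x1,y1,f,out):
    im=d[n]["pixels"][y0:y1,x0:x1,::-1]
    im=cv2.resize(im,None,fx=f,fy=f,interpolation=cv2.INTER_CUBIC)
    for x in range(x0-x0%20+20,x1,20):
        cv2.putText(im,str(x),((x-x0)*f,8),0,.33,(0,255,255),1); cv2.line(im,((x-x0)*f,8),((x-x0)*f,14),(0,255,255),1)
    for y in range(y0-y0%20+20,y1,20):
        cv2.putText(im,str(y),(0,(y-y0)*f),0,.33,(0,255,255),1);cv2.line(im,(22,(y-y0)*f),(28,(y-y0)*f),(0,255,255),1)
    cv2.imwrite(out,im)
crop("top",240,95,390,305,3,"pics/topc.png") if 0 else crop("top",240,95,440,295,3,"pics/topc.png")
crop("scene",230,140,390,290,4,"pics/scenec.png")
E
```

```text
(no output)
```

View pics/topc.png

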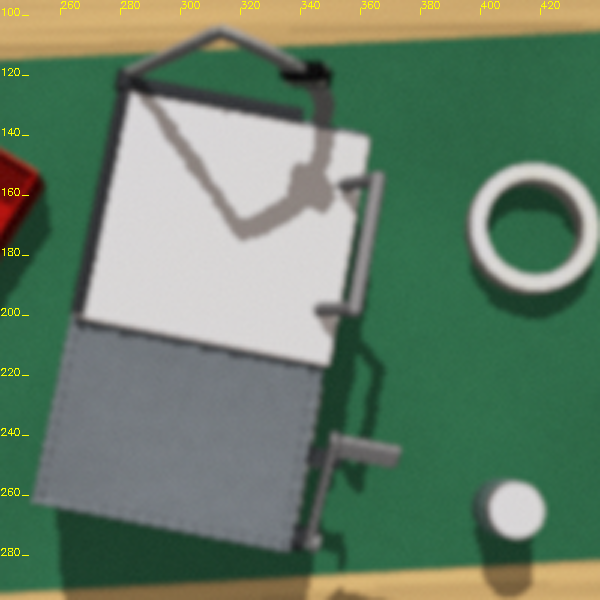

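View pics/scenec.png

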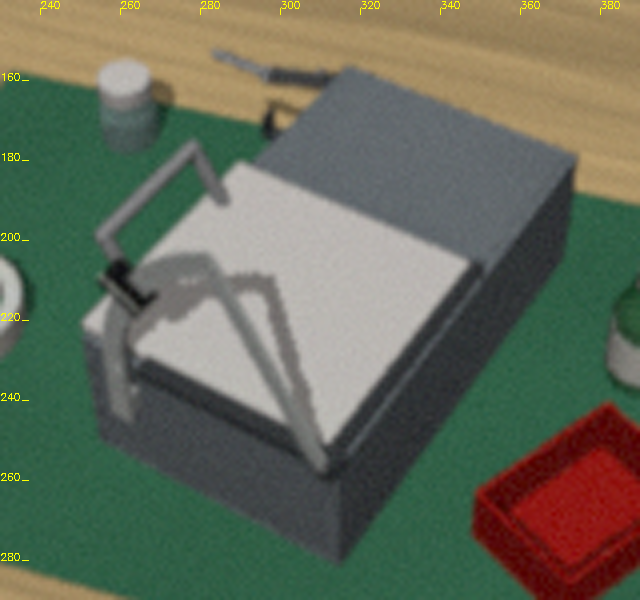

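```bash
cat > h.py <<'E'
import numpy as np,pickle
from scipy.optimize import least_squares
def proj(s,P):
    T=np.linalg.inv(s["world_from_camera"]);p=T[:3,:3]@P+T[:3,3];q=s["camera_matrix"]@p;return q[:2]/q[2]
def bw(b,p):
    c,s=np.cos(b[2]),np.sin(b[2]);return np.array([b[0]+c*p[0]-s*p[1],b[1]+s*p[0]+c*p[1],p[2]])
def tab(a,r=.085): return np.array([-.140+r*np.cos(a),-.126,.085+r*np.sin(a)])
def onlid(a,r,h,x): # distance r from hinge towards -y, h above the midplane
    return np.array([x,.085-r*np.cos(a)+h*np.sin(a)*1.0,.104+r*np.sin(a)+h*np.cos(a)])
E
python3 - <<'E'
from h import *
d=pickle.load(open("s0.pkl","rb"))
pts=[("top",(-.15,.09,.1),(251,262.3)),("top",(-.15,-.09,.1),(338.3,279)),("top",(.1075,-.1,.144),(365.7,153.3)),("top",(.0175,-.1,.144),(357.7,199)),
("scene",(.15,.09,0),(315,280.75)),("scene",(.15,-.09,0),(255,249.2)),("scene",(-.15,.09,.1),(374.2,179.2)),("scene",(-.15,-.09,.1),(316.7,156.7)),("scene",(.0175,-.1,.144),(278.7,175.7)),("scene",(.1075,-.1,.144),(255,198.7))]
f=lambda b:np.concatenate([proj(d[n],bw(b,p))-q for n,p,q in pts])
r=least_squares(f,[.48,.05,-.2],loss="soft_l1");b=r.x;print(b,f(b).reshape(-1,2).round(1).tolist())
fl=lambda a:np.concatenate([proj(d["top"],bw(b,tab(a[0])))-(361.7,245),proj(d["scene"],bw(b,tab(a[0])))-(290.5,155.7)])
r=least_squares(fl,[.8]);print("latch",r.x,r.fun)
fc=lambda a:np.concatenate([proj(d["top"],bw(b,onlid(a[0],.143,0,.158)))-(345,119.7),proj(d["scene"],bw(b,onlid(a[0],.143,0,.158)))-(262,211.7)])
r=least_squares(fc,[.6]);print("clip",r.x,r.fun);c=r.x[0]
np.save("b.npy",b)
print("handle0",bw(b,onlid(0,.185,.04,.0625)),"handleC",bw(b,onlid(c,.185,.04,.0625)))
for a in (1.1,.8,.6,.4,.2,0):print(a,bw(b,tab(a)))
E
```

```text
[ 0.58133205  0.06079156 -0.21093266] [[-0.5, 0.6], [-1.7, 0.5], [0.1, 1.4], [0.3, -0.8], [-0.3, 1.0], [-0.4, 0.9], [-0.2, -1.0], [-0.5, -1.0], [-1.1, 1.2], [0.4, -0.0]]
latch [0.66248562] [ 0.87138055  0.57613398 -0.88815971  0.19739181]
clip [0.50845184] [-2.9197188   1.28205711 -0.4297252   1.73829485]
handle0 [ 0.62150961 -0.0500778   0.144     ] handleC [ 0.63048657 -0.00815243  0.22900269]
1.1 [ 0.45575526 -0.04117619  0.16075263]
0.8 [ 0.47596165 -0.04550273  0.14597527]
0.6 [ 0.48665278 -0.04779189  0.13299461]
0.4 [ 0.4946091  -0.04949548  0.11810056]
0.2 [ 0.49951341 -0.05054558  0.10188689]
0 [ 0.5011702  -0.05090033  0.085     ]
```

servo_tool --rows '[[[1,-0.8,-0.75],0.3],[[1,-0.8,-0.75],0.3],[[1,-0.8,-0.75],0.3],[[1,-0.8,-0.75],0.3],[[1,-0.8,-0.75],0.3]]' --grip 1

```text
time: 0.57
tool_pos: [0.2033, -0.4488, 0.2331]
ee_rot: [3.138, -0.002, -0.21]
wrist_force: [-0.2, 0.4, 0.5]
width: 0.0642
```

servo_tool --rows '[[[0.21,-0.5,0],0],[[0.42,-1,0],0],[[0.42,-1,0],0]]'

```text
time: 0.82
tool_pos: [0.2539, -0.3741, 0.2305]
ee_rot: [-3.138, -0.001, -0.204]
wrist_force: [-0.2, -0.7, 0.7]
width: 0.0442
```

servo_tool --rows '[[[0.21,-0.5,0],0],[[0.42,-1,0],0],[[0.42,-1,0],0]]'

```text
time: 1.07
tool_pos: [0.3036, -0.303, 0.2305]
ee_rot: [-3.138, -0.0, -0.203]
wrist_force: [0.1, 1.0, -0.5]
width: 0.0241
```

servo_tool --rows '[[[0.21,-0.5,0],0],[[0.42,-1,0],0],[[0.42,-1,0],0]]'

```text
time: 1.32
tool_pos: [0.3533, -0.232, 0.2304]
ee_rot: [-3.139, 0.0, -0.203]
wrist_force: [-0.3, -0.2, 0.9]
width: 0.0042
```

servo_tool --rows '[[[0.21,-0.5,0],0],[[0.42,-1,0],0],[[0.42,-1,0],0],[[0.42,-1,0],0]]'

```text
time: 1.65
tool_pos: [0.4011, -0.1642, 0.2302]
ee_rot: [3.141, 0.002, -0.207]
wrist_force: [-0.6, -0.7, -0.2]
width: 0.0006
```

```bash
python3 - <<'E'
from bench import robot
import cv2,pickle
from h import *
d={n:robot.snapshot(n) for n in ["top","wrist"]}
b=np.load("b.npy")
o=robot.get_obs();print(o["time"],o["tool_pos"],o["ee_rot"],o["width"])
im=d["wrist"]["pixels"][:,:,::-1].copy()
for p in [tab(.66),bw and onlid(.508,.128,0,.157),onlid(0,.185,.04,.0175),onlid(0,.185,.04,.1075),(-.15,-.09,.1),(-.15,.09,.1),(-.02,-.09,.1)]:
    q=proj(d["wrist"],bw(b,np.array(p)));print(q.round(1))
    cv2.circle(im,tuple(int(v) for v in np.clip(q,-999,2000)),3,(0,0,255),1)
cv2.imwrite("pics/w1.png",im);pickle.dump(d,open("s1.pkl","wb"))
E
```

```text
1.75 [ 0.40010521 -0.16586766  0.23048445] [ 3.14065220e+00  1.67625104e-03 -2.11558301e-01] 0.00032379148563913115
[173.3 137.1]
[ -48.7 -235.1]
[123.8  22.4]
[ 104.5 -115.1]
[162.7 208.8]
[ -8.2 208.3]
[145.6  77.6]
```

View pics/w1.png

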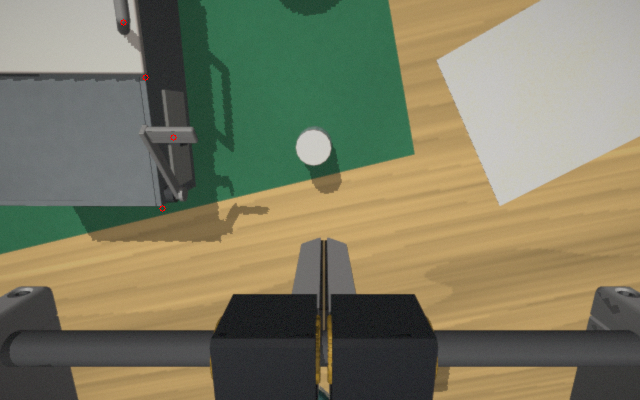

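servo_tool --rows '[[[0.36,-0.4,0],0],[[0.71,-0.8,0],0],[[0.71,-0.8,0],0]]'

```text
time: 2.0
tool_pos: [0.4722, -0.113, 0.2297]
ee_rot: [-3.139, 0.001, -0.21]
wrist_force: [-0.8, 0.2, -0.8]
width: 0.0005
```

servo_tool --rows '[[[0,-0.4,0],0],[[0,-0.82,0.3],0],[[0,-0.82,0.8],0],[[0,-0.82,0.94],0],[[0,-0.82,0.94],0],[[0,-0.82,0.94],0]]'

```text
time: 2.5
tool_pos: [0.4829, -0.0517, 0.156]
ee_rot: [3.141, 0.001, -0.214]
wrist_force: [-0.1, 0.2, 0.7]
width: 0.0004
```

```bash
python3 - <<'E'
from bench import robot
import cv2,pickle
from h import *
s=robot.snapshot("wrist");cv2.imwrite("pics/w2.png",s["pixels"][:,:,::-1])
s=robot.snapshot("scene");cv2.imwrite("pics/sc2.png",cv2.resize(s["pixels"][130:280,220:390,::-1],None,fx=4,fy=4,interpolation=cv2.INTER_CUBIC))
b=np.load("b.npy")
o=robot.get_obs();print(o["time"],o["tool_pos"],o["ee_rot"],o["wrist_force"])
c,sn=np.cos(b[2]),np.sin(b[2]);dd=o["tool_pos"]-[b[0],b[1],0];print("box",c*dd[0]+sn*dd[1],-sn*dd[0]+c*dd[1])
E
```

```text
2.6 [ 0.48455784 -0.05162917  0.15843652] [ 3.14107711 -0.00397591 -0.21391677] [-0.45161594  0.14514436 -0.24988218]
box -0.07109156532474374 -0.13019084844985077
```

View pics/w2.png

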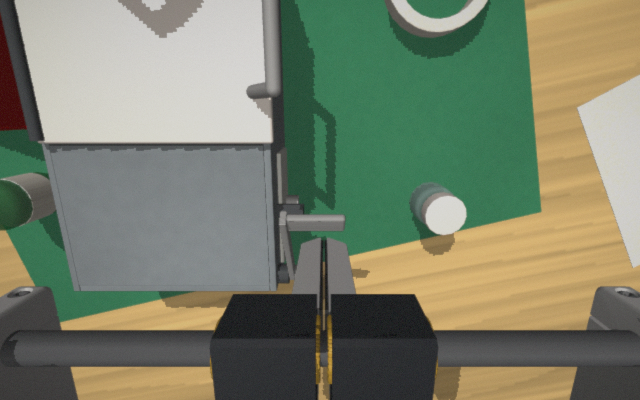

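View pics/sc2.png

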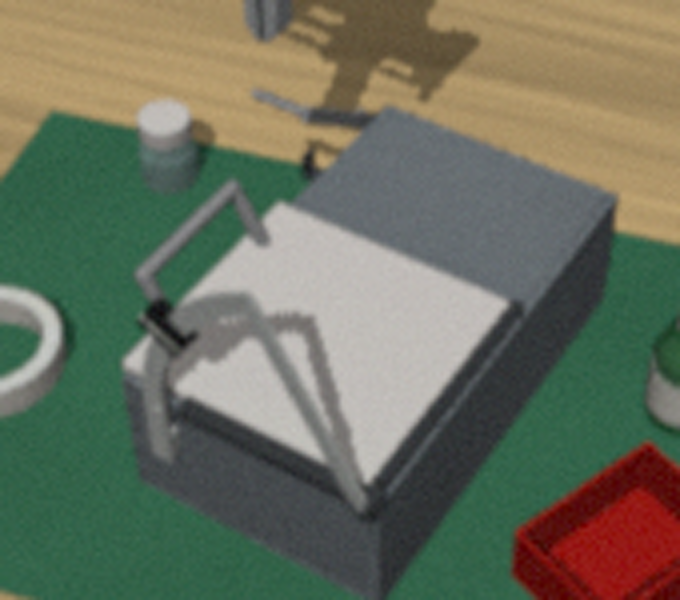

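```bash
python3 - <<'E'
from bench import robot
from h import *
b=np.load("b.npy")
s=robot.snapshot("scene");w=robot.snapshot("wrist")
o=robot.get_obs();P=o["tool_pos"]
print(proj(s,P),proj(w,P),proj(s,bw(b,tab(.66))),proj(w,bw(b,tab(.66))))
for a in (.5,.6,.66,.75): print(a,proj(w,bw(b,tab(a))),proj(s,bw(b,tab(a))))
E
```

```text
[287.63107798 149.51009405] [322.24404786 234.40728464] [289.5875207  155.97252957] [317.35093965 226.67069315]
0.5 [317.55285968 212.51812652] [288.23036879 160.7931008 ]
0.6 [317.42331027 221.03054095] [289.02989639 157.78624405]
0.66 [317.35093965 226.67069315] [289.5875207  155.97252957]
0.75 [317.25157971 235.82396348] [290.52766564 153.25914287]
```

```bash
python3 - <<'E'
from bench import robot
import cv2
s=robot.snapshot("scene");cv2.imwrite("pics/sc3.png",cv2.resize(s["pixels"][100:180,260:350,::-1],None,fx=7,fy=7,interpolation=cv2.INTER_NEAREST))
E
```

```text
(no output)
```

View pics/sc3.png

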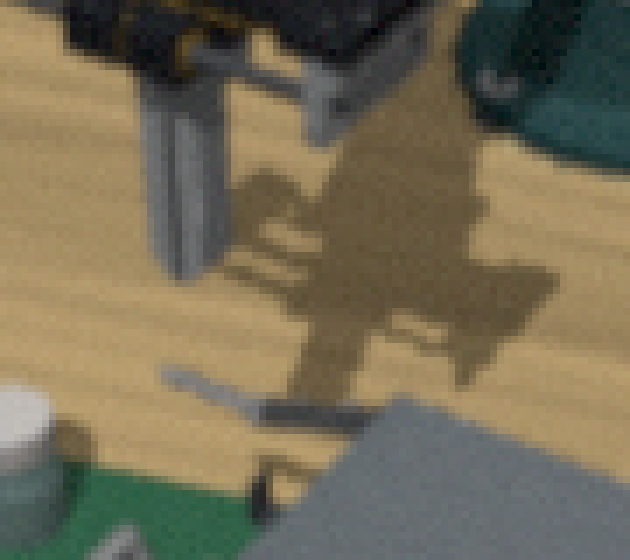

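```bash
python3 - <<'E'
from bench import robot
import cv2
from h import *
b=np.load("b.npy")
s=robot.snapshot("scene");t=robot.snapshot("top")
cv2.imwrite("pics/t3.png",cv2.resize(t["pixels"][190:300,290:420,::-1],None,fx=6,fy=6,interpolation=cv2.INTER_CUBIC))
o=robot.get_obs();P=o["tool_pos"];print(P,o["ee_rot"],o["time"])
print("tip",proj(s,P),proj(t,P))
for p in [(-.14,-.099,.085),(-.073,-.099,.137),(-.073,-.147,.137),(-.073,-.105,.137)]: print(p,proj(s,bw(b,p)),proj(t,bw(b,p)))
E
```

```text
[ 0.48418799 -0.05029318  0.15744038] [ 3.14142928e+00 -2.64724968e-03 -2.12097727e-01] 2.85
tip [288.03154339 149.79363161] [365.46996855 245.21919517]
(-0.14, -0.099, 0.085) [311.71203606 160.68712374] [341.25042726 274.90403382]
(-0.073, -0.099, 0.137) [298.07088475 159.36361198] [349.15344167 243.01668916]
(-0.073, -0.147, 0.137) [283.15734486 153.38439728] [372.98206778 247.58601209]
(-0.073, -0.105, 0.137) [296.17948599 158.60530246] [352.1298956  243.58744717]
```

View pics/t3.png

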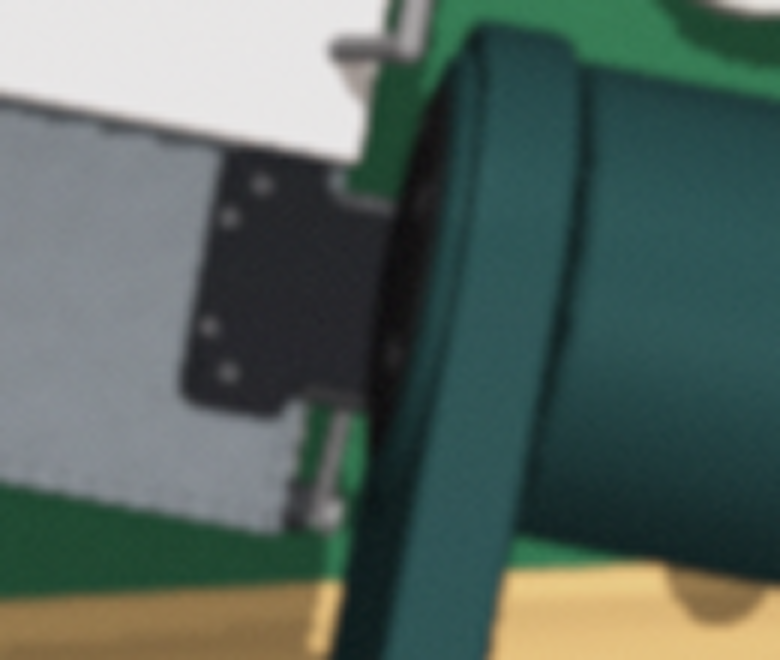

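```bash
python3 - <<'E'
from bench import robot
import cv2
from h import *
s=robot.snapshot("scene");w=robot.snapshot("wrist")
o=robot.get_obs();P=o["tool_pos"]
ax=np.array([np.cos(-.212),np.sin(-.212),0])
for h in (0,.01,.02,.03,.04):
  for e in(-.008,0,.008): print(h,e,proj(s,P+[0,0,h]+e*ax).round(1),proj(w,P+[0,0,h]+e*ax).round(1))
cv2.imwrite("pics/w3.png",cv2.resize(w["pixels"][190:290,250:400,::-1],None,fx=5,fy=5,interpolation=cv2.INTER_CUBIC))
E
```

```text
0 -0.008 [289.9 148.3] [322.4 245.6]
0 0 [288.2 150. ] [322.4 234.5]
0 0.008 [286.5 151.6] [322.4 223.1]
0.01 -0.008 [289.8 145.3] [322.4 251.5]
0.01 0 [288.  146.9] [322.4 239.9]
0.01 0.008 [286.3 148.5] [322.4 228.1]
0.02 -0.008 [289.6 142.3] [322.3 257.9]
0.02 0 [287.8 143.9] [322.3 245.8]
0.02 0.008 [286.1 145.5] [322.3 233.5]
0.03 -0.008 [289.4 139.1] [322.2 264.9]
0.03 0 [287.6 140.7] [322.3 252.3]
0.03 0.008 [285.8 142.3] [322.3 239.5]
0.04 -0.008 [289.2 136. ] [322.2 272.6]
0.04 0 [287.4 137.6] [322.2 259.5]
0.04 0.008 [285.6 139.2] [322.2 246.1]
```

View pics/w3.png

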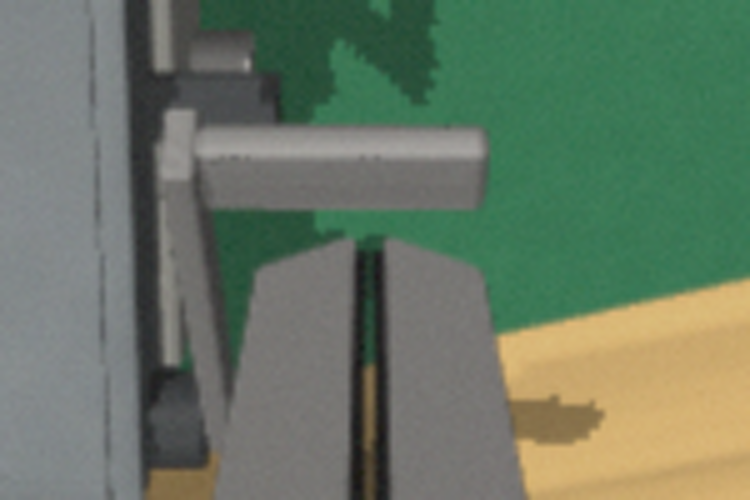

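Both views put the visible fingertip about 28 mm above the reported TCP (scene tip at (286,140), predicted (288,150)). I'll lower in small steps and let the contact force show where it really is.

servo_tool --rows '[[[0,0,0.06],0],[[0,0,0.12],0],[[0,0,0.18],0],[[0,0,0.18],0]]'

```text
time: 3.28
tool_pos: [0.4825, -0.0494, 0.1397]
ee_rot: [3.142, 0.003, -0.211]
wrist_force: [0.4, 0.1, 0.2]
width: 0.0004
```

servo_tool --rows '[[[0.01,0,0.06],0],[[0.03,0,0.12],0],[[0.03,0,0.12],0]]'

```text
time: 3.53
tool_pos: [0.4853, -0.0501, 0.1306]
ee_rot: [3.141, 0.002, -0.211]
wrist_force: [0.2, 0.4, -0.4]
width: 0.0002
```

```bash
cat > look.py <<'E'
from bench import robot
import cv2,sys
from h import *
n=sys.argv[1]
s=robot.snapshot("scene");w=robot.snapshot("wrist");b=np.load("b.npy")
a=cv2.resize(s["pixels"][100:200,260:360,::-1],(400,400),interpolation=cv2.INTER_CUBIC)
c=w["pixels"][:,:,::-1][:,120:520]
cv2.imwrite(f"pics/{n}.png",np.hstack([a,c]))
o=robot.get_obs();P=o["tool_pos"]
c,sn=np.cos(b[2]),np.sin(b[2]);dd=P-[b[0],b[1],0];print("t",o["time"],"box",np.round([c*dd[0]+sn*dd[1],-sn*dd[0]+c*dd[1],P[2]],4),"F",o["wrist_force"].round(1),"w",o["width"],o["ee_rot"].round(3))
E
python3 look.py l1
```

```text
t 3.6333 box [-0.0703 -0.1285  0.1316] F [0.5 0.7 0. ] w 0.0004972733666284247 [ 3.142e+00  1.000e-03 -2.110e-01]
```

View pics/l1.png

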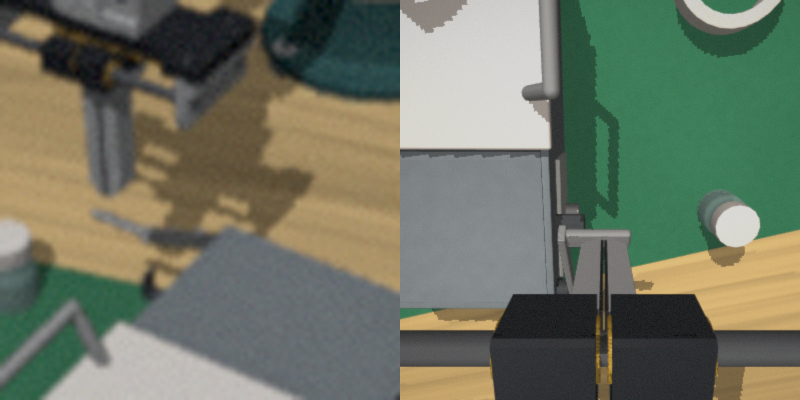

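servo_tool --rows '[[[0,0,0.08],0],[[0,0,0.16],0],[[0,0,0.24],0],[[0,0,0.32],0],[[0,0,0.32],0],[[0,0,0.32],0]]'

```text
time: 4.13
tool_pos: [0.4852, -0.0501, 0.1056]
ee_rot: [3.142, 0.002, -0.211]
wrist_force: [0.6, -0.2, 0.1]
width: 0.0008
```

```bash
python3 look.py l2
```

```text
t 4.2333 box [-0.0702 -0.1285  0.1064] F [-0.2 -0.3  0.5] w 0.0006702211339812664 [ 3.142  0.    -0.211]
```

View pics/l2.png

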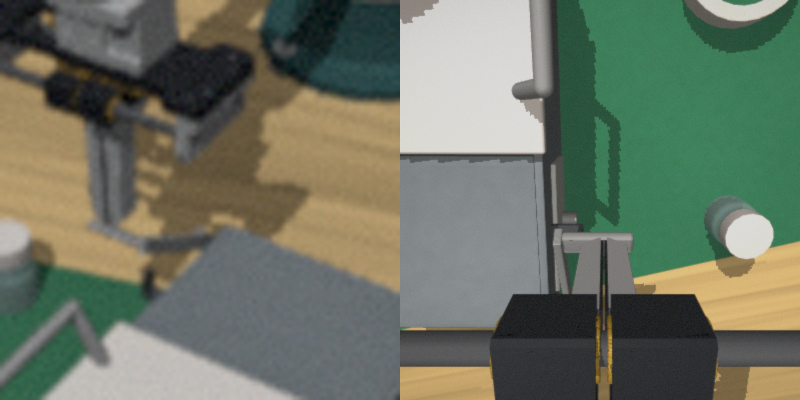

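servo_tool --rows '[[[0.04,0,0.08],0],[[0.08,0,0.16],0],[[0.1,0,0.24],0],[[0.12,0,0.32],0],[[0.14,0,0.4],0],[[0.15,0,0.48],0],[[0.15,0,0.54],0],[[0.15,0,0.54],0]]'

```text
time: 4.9
tool_pos: [0.4964, -0.0525, 0.0614]
ee_rot: [3.142, 0.003, -0.211]
wrist_force: [-0.1, 0.0, 0.6]
width: 0.0003
```

```bash
python3 look.py l3
```

```text
t 5.0 box [-0.0586 -0.1286  0.0627] F [-0.2 -0.2  0.2] w 0.0007300965700364685 [ 3.142e+00  1.000e-03 -2.110e-01]
```

View pics/l3.png

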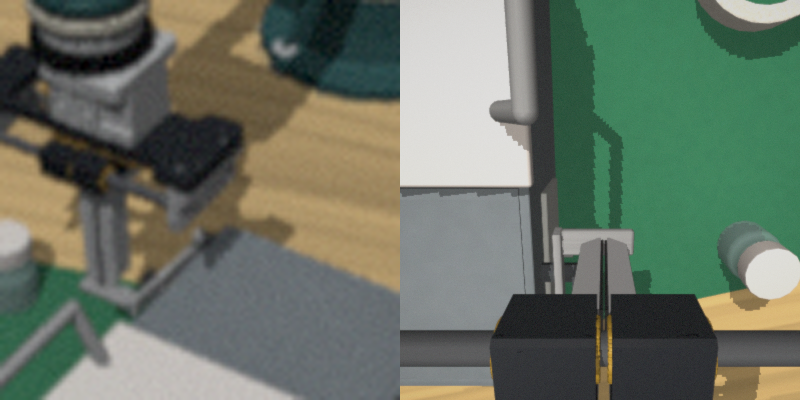

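Following well. A little further, until the stop's reaction force shows.

servo_tool --rows '[[[0,0,0.03],0],[[0,0,0.06],0],[[0,0,0.06],0]]'

```text
time: 5.25
tool_pos: [0.4974, -0.0527, 0.0582]
ee_rot: [3.142, 0.0, -0.211]
wrist_force: [-0.8, 0.1, -0.2]
width: 0.0002
```

servo_tool --rows '[[[0,0,0.03],0],[[0,0,0.06],0],[[0,0,0.06],0]]'

```text
time: 5.5
tool_pos: [0.4979, -0.0528, 0.054]
ee_rot: [3.141, -0.001, -0.211]
wrist_force: [1.2, -0.3, 0.7]
width: 0.0
```

servo_tool --rows '[[[0,0,0.03],0],[[0,0,0.05],0],[[0,0,0.05],0]]'

```text
time: 5.75
tool_pos: [0.498, -0.0528, 0.0535]
ee_rot: [3.141, -0.002, -0.211]
wrist_force: [-6.5, 1.4, 16.1]
width: 0.0006
```

```bash
python3 look.py l4
```

```text
t 5.85 box [-0.0576 -0.1285  0.0535] F [-6.8  2.4 16.7] w 0.0004113735278620748 [ 3.141e+00 -2.000e-03 -2.110e-01]
```

View pics/l4.png

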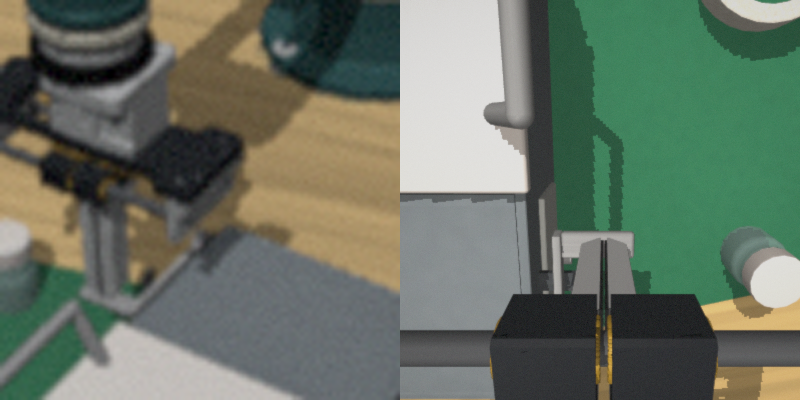

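servo_tool --rows '[[[0,0,-0.2],0],[[0,0,-0.6],0],[[0,0,-1],0],[[0,0,-1],0]]' --grip -1

```text
time: 6.18
tool_pos: [0.5015, -0.0536, 0.1367]
ee_rot: [3.141, -0.013, -0.211]
wrist_force: [0.8, 0.4, 0.5]
width: 0.0235
```

```bash
cat >> look.py <<'E'
for a in (0,.08,.15): print(a,proj(s,bw(b,tab(a))).round(1),proj(w,bw(b,tab(a))).round(1),[proj(s,bw(b,np.array([*tab(a)[[0]],y,tab(a)[2]]))).round(1).tolist() for y in (-.147,-.105)])
E
python3 look.py l5
```

```text
t 6.2833 box [-0.0571 -0.1285  0.1311] F [-0.  -0.5 -0.2] w 0.03148134966029848 [ 3.141 -0.004 -0.211]
0 [286.9 174.4] [319.6 213.3] [[280.6, 171.7], [293.2, 177.1]]
0.08 [286.8 172.5] [319.5 216. ] [[280.5, 169.8], [293.2, 175.2]]
0.15 [286.8 170.7] [319.5 219.1] [[280.5, 168.0], [293.2, 173.4]]
```

View pics/l5.png

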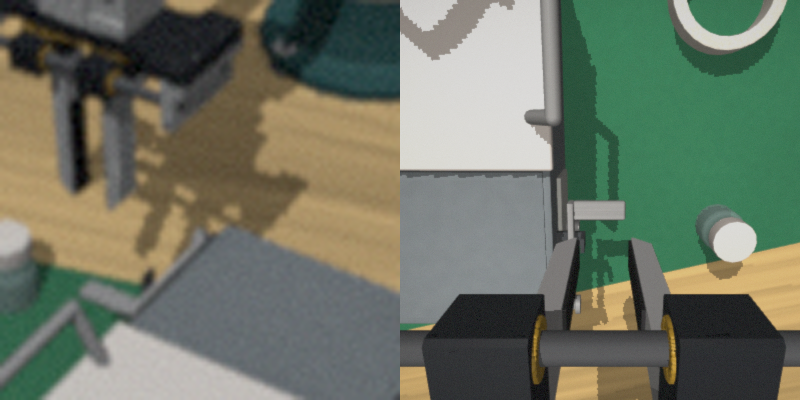

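The tab sits at (287.5,174) in the scene view, where I predicted it for latch = 0, so the latch is down. The fingertips are really about 34 mm above the reported TCP. Next I go above the handle.

servo_tool --rows '[[[0,0,-0.45],0],[[0.4,-0.1,-0.5],0],[[0.8,-0.2,-0.5],0],[[0.8,-0.2,-0.5],0]]'

```text
time: 6.62
tool_pos: [0.5663, -0.0503, 0.1655]
ee_rot: [-3.141, 0.003, -0.211]
wrist_force: [0.0, -0.2, -0.7]
width: 0.0581
```

servo_tool --rows '[[[0.35,-0.08,0],0],[[0.7,-0.16,0],0],[[0.7,-0.16,0],0],[[0.7,-0.16,0],0]]'

```text
time: 6.95
tool_pos: [0.6199, -0.0496, 0.1657]
ee_rot: [3.141, 0.007, -0.211]
wrist_force: [0.8, 0.1, -0.1]
width: 0.0851
```

```bash
cat > look2.py <<'E'
from bench import robot
import cv2,sys,pickle
from h import *
n=sys.argv[1]
s=robot.snapshot("scene");w=robot.snapshot("wrist");t=robot.snapshot("top");b=np.load("b.npy")
pickle.dump(dict(scene=s,wrist=w,top=t),open(f"{n}.pkl","wb"))
a=cv2.resize(s["pixels"][140:240,220:320,::-1],(400,400),interpolation=cv2.INTER_CUBIC)
c=w["pixels"][:,:,::-1][:,120:520]
cv2.imwrite(f"pics/{n}.png",np.hstack([a,c]))
o=robot.get_obs();P=o["tool_pos"]
c,sn=np.cos(b[2]),np.sin(b[2]);dd=P-[b[0],b[1],0];print("t",o["time"],"box",np.round([c*dd[0]+sn*dd[1],-sn*dd[0]+c*dd[1],P[2]],4),"F",o["wrist_force"].round(1),"w",o["width"],o["ee_rot"].round(3))
for x in (.0175,.0625,.1075): print("handle",proj(w,bw(b,onlid(0,.185,.04,x))).round(1),proj(s,bw(b,onlid(0,.185,.04,x))).round(1))
E
python3 look2.py m1
```

```text
t 7.1 box [ 0.0606 -0.1     0.169 ] F [ 0.3 -0.4 -0.2] w 0.09319367855496034 [ 3.141e+00  2.000e-03 -2.120e-01]
handle [322.8 276.2] [277.6 176.9]
handle [322.8 220.6] [266.8 187.5]
handle [322.8 159.3] [255.4 198.7]
```

View pics/m1.png

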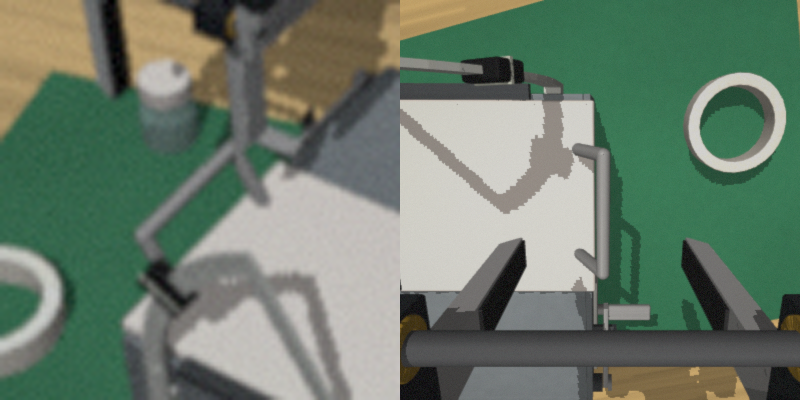

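servo_tool --rows '[[[0,0,0.3],0],[[0,0,0.6],0],[[0,0,0.85],0],[[0,0,0.94],0],[[0,0,0.94],0],[[0,0,0.94],0]]'

```text
time: 7.6
tool_pos: [0.6207, -0.0498, 0.0954]
ee_rot: [3.142, -0.001, -0.212]
wrist_force: [-0.3, 0.3, 0.4]
width: 0.0938
```

```bash
python3 look2.py m2; python3 - <<'E'
import pickle,cv2
from h import *
b=np.load("b.npy")
d=pickle.load(open("m1.pkl","rb"));w=d["wrist"]
im=w["pixels"][40:130,100:260,::-1].copy()
im=cv2.resize(im,None,fx=5,fy=5,interpolation=cv2.INTER_CUBIC)
for a in (.4,.45,.5,.55,.6):
    print(a,[proj(w,bw(b,onlid(a,r,0,.158))).round(1).tolist() for r in (.128,.158)],[proj(d["scene"],bw(b,onlid(a,r,0,.158))).round(1).tolist() for r in (.128,.158)])
cv2.imwrite("pics/clipw.png",im)
cv2.imwrite("pics/clips.png",cv2.resize(d["scene"]["pixels"][190:240,230:300,::-1],None,fx=10,fy=10,interpolation=cv2.INTER_CUBIC))
E
```

```text
t 7.75 box [ 0.063  -0.0998  0.0968] F [ 0.5 -0.5 -0. ] w 0.09423702253330402 [-3.142 -0.004 -0.211]
handle [322.6 337.9] [277.6 176.9]
handle [322.6 265.2] [266.8 187.5]
handle [322.6 182.4] [255.4 198.7]
0.4 [[216.0, 81.1], [256.4, 79.5]] [[265.0, 220.7], [254.4, 212.3]]
0.45 [[208.8, 80.3], [248.4, 78.4]] [[265.7, 219.4], [255.3, 210.7]]
0.5 [[200.7, 79.5], [239.2, 77.3]] [[266.6, 218.2], [256.2, 209.1]]
0.55 [[191.9, 78.7], [228.7, 76.1]] [[267.5, 217.1], [257.3, 207.6]]
0.6 [[182.2, 77.8], [216.9, 74.9]] [[268.6, 216.0], [258.6, 206.3]]
```

View pics/m2.png

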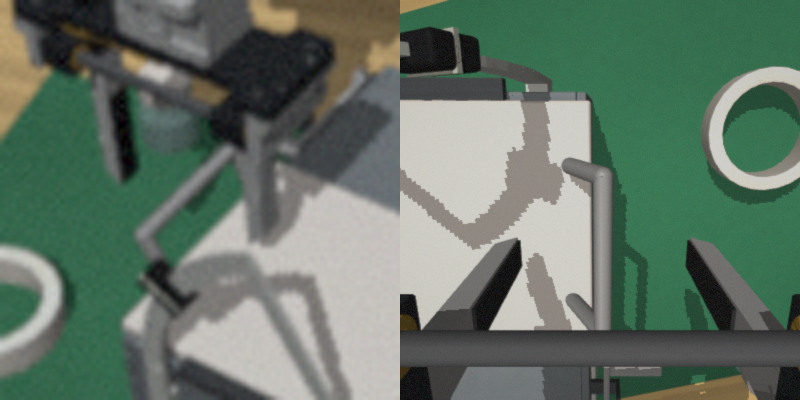

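View pics/clipw.png

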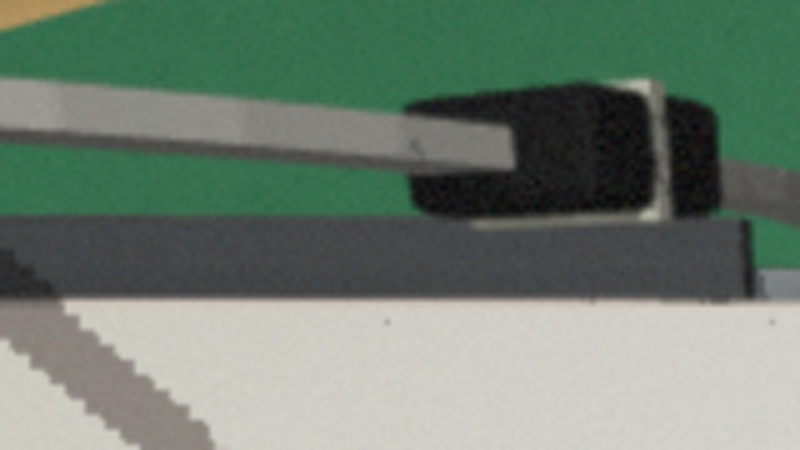

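View pics/clips.png

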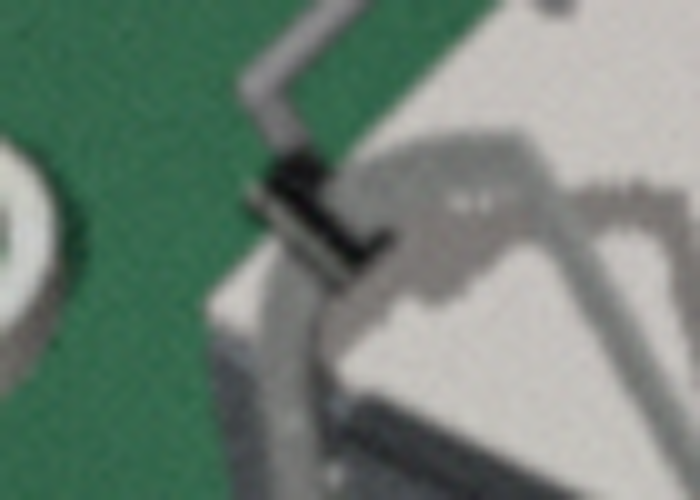

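```bash
python3 - <<'E'
import pickle
from h import *
b=np.load("b.npy")
d=pickle.load(open("m1.pkl","rb"))
obs=[("scene",.164,.128,(265.5,218.2)),("scene",.164,.158,(255.2,209.)),("wrist",.152,.128,(195,84.4)),("wrist",.152,.158,(232,83.6))]
for sub in (obs,obs[:2],obs[2:]):
    f=lambda a:np.concatenate([proj(d[n],bw(b,onlid(a[0],r,0,x)))-q for n,x,r,q in sub])
    r=least_squares(f,[.5]);print(r.x,r.fun.round(1))
for a in (.1,.2,.3,.4,.48,.52,.56): print(a,(onlid(a,.185,.04,0)-onlid(0,.185,.04,0)).round(4))
E
```

```text
[0.54063042] [ 0.2  0.9  0.2  0.6 -0.3  5.3 -0.4  4.5]
[0.55287083] [0.4 0.6 0.5 0.3]
[0.54027119] [-0.3  5.3 -0.3  4.5]
0.1 [0.     0.0049 0.0183]
0.2 [0.     0.0116 0.036 ]
0.3 [0.     0.0201 0.0529]
0.4 [0.     0.0302 0.0689]
0.48 [0.     0.0394 0.0809]
0.52 [0.     0.0443 0.0866]
0.56 [0.     0.0495 0.0922]
```

servo_tool --rows '[[[0,0,0.03],0],[[0,0,0.03],0],[[0,0,0.03],0],[[0,0,0.03],0],[[0,0,0.03],0],[[0,0,0.03],0],[[0,0,0.03],0],[[0,0,0.03],0],[[0,0,0.03],0],[[0,0,0.03],0]]' --grip 1

```text
time: 8.58
tool_pos: [0.6209, -0.0498, 0.092]
ee_rot: [3.142, -0.0, -0.211]
wrist_force: [0.2, 0.1, 0.2]
width: 0.0308
```

servo_tool --rows '[[[0,0,0],0],[[0,0,0],0],[[0,0,0],0],[[0,0,0],0],[[0,0,0],0],[[0,0,0],0]]'

```text
time: 9.08
tool_pos: [0.621, -0.0493, 0.092]
ee_rot: [-3.141, -0.0, -0.211]
wrist_force: [0.2, 2.2, -0.0]
width: 0.0091
```

```bash
python3 look2.py m3
```

```text
t 9.2333 box [ 0.0619 -0.0994  0.092 ] F [ 1.8  0.7 -0.3] w 0.009088214658119554 [-3.141 -0.    -0.211]
handle [323.4 342. ] [277.6 176.9]
handle [323.5 268.1] [266.8 187.5]
handle [323.6 183.3] [255.4 198.7]
```

View pics/m3.png

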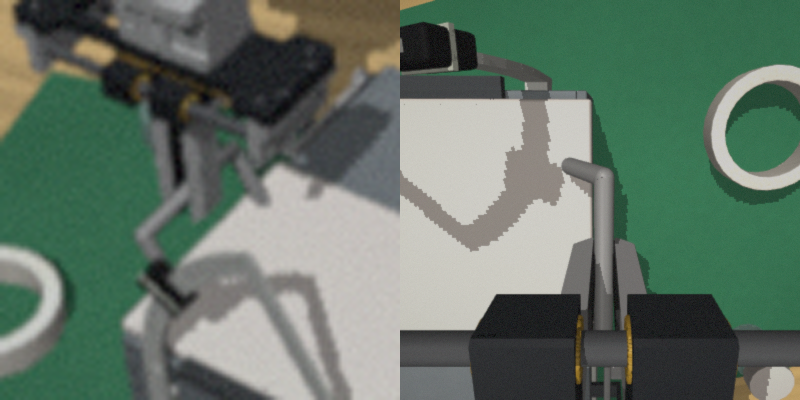

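servo_tool --rows '[[[0,-0.03,-0.115],0],[[0,-0.06,-0.23],0],[[0,-0.1,-0.34],0],[[0,-0.145,-0.45],0],[[0,-0.195,-0.56],0],[[0,-0.25,-0.66],0],[[0,-0.31,-0.76],0],[[0,-0.38,-0.86],0],[[0,-0.38,-0.86],0],[[0,-0.38,-0.86],0]]'

```text
time: 10.07
tool_pos: [0.6272, -0.0207, 0.1617]
ee_rot: [3.14, -0.001, -0.212]
wrist_force: [1.4, -4.0, -5.4]
width: 0.0091
```

```bash
cat > look3.py <<'E'
from bench import robot
import cv2,sys,pickle
from h import *
n=sys.argv[1]
s=robot.snapshot("scene");w=robot.snapshot("wrist");t=robot.snapshot("top");b=np.load("b.npy")
pickle.dump(dict(scene=s,wrist=w,top=t),open(f"{n}.pkl","wb"))
a=cv2.resize(s["pixels"][180:250,240:310,::-1],(400,400),interpolation=cv2.INTER_CUBIC)
c=w["pixels"][:,:,::-1][:,0:400]
cv2.imwrite(f"pics/{n}.png",np.hstack([a,c]))
o=robot.get_obs();P=o["tool_pos"]
c,sn=np.cos(b[2]),np.sin(b[2]);dd=P-[b[0],b[1],0];q=np.round([c*dd[0]+sn*dd[1],-sn*dd[0]+c*dd[1],P[2]],4)
print("t",o["time"],"box",q,"F",o["wrist_force"].round(1),"w",o["width"],o["ee_rot"].round(3))
hz=q[2]-.092+.144-.104; hy=.085-q[1]
print("lid angle est",np.arctan2(hz,hy)-np.arctan2(.04,.185), "r",np.hypot(hz,hy),np.hypot(.04,.185))
for a in (.4,.45,.5,.55,.6): print(a,"ptr",proj(s,bw(b,onlid(a,.128,0,.157))).round(1),proj(w,bw(b,onlid(a,.128,0,.157))).round(1))
E
python3 look3.py n1
```

```text
t 10.2167 box [ 0.0619 -0.0707  0.1607] F [ 0.3 -5.1 -4.8] w 0.009049642680912818 [ 3.14   0.    -0.213]
lid angle est 0.39653648297200716 r 0.18988991547736284 0.189274932307477
0.4 ptr [265.3 220.5] [261.5  84.7]
0.45 ptr [266.  219.2] [255.4  83.9]
0.5 ptr [266.9 217.9] [248.5  83.2]
0.55 ptr [267.8 216.8] [240.7  82.4]
0.6 ptr [268.9 215.8] [232.1  81.6]
```

View pics/n1.png

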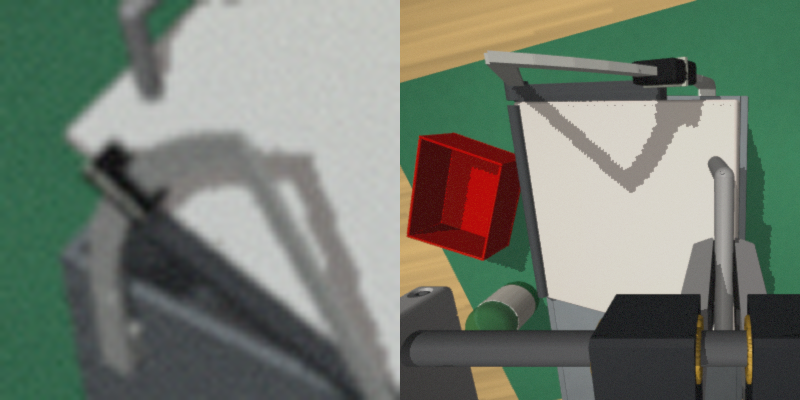

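servo_tool --rows '[[[0,-0.05,-0.07],0],[[0,-0.1,-0.13],0],[[0,-0.15,-0.19],0],[[0,-0.2,-0.25],0],[[0,-0.22,-0.27],0],[[0,-0.22,-0.27],0],[[0,-0.22,-0.27],0]]'

```text
time: 10.8
tool_pos: [0.6306, -0.0048, 0.1826]
ee_rot: [3.138, -0.0, -0.213]
wrist_force: [0.2, -6.2, -3.8]
width: 0.0089
```

```bash
python3 look3.py n2;python3 - <<'E'
import pickle,cv2,numpy as np
d=pickle.load(open("n2.pkl","rb"))
a=cv2.resize(d["wrist"]["pixels"][40:120,180:320,::-1],None,fx=5,fy=5,interpolation=cv2.INTER_CUBIC)
b=cv2.resize(d["scene"]["pixels"][195:235,245:295,::-1],None,fx=12,fy=12,interpolation=cv2.INTER_CUBIC)
cv2.imwrite("pics/n2w.png",a);cv2.imwrite("pics/n2s.png",b)
E
```

```text
t 10.95 box [ 0.0619 -0.054   0.1824] F [ 1.3 -6.1 -4.5] w 0.00918034661672396 [ 3.138  0.    -0.214]
lid angle est 0.5405478595999386 r 0.1905916052715859 0.189274932307477
0.4 ptr [265.3 220.5] [291.2  87.2]
0.45 ptr [266.  219.2] [286.4  86.6]
0.5 ptr [266.9 217.9] [280.9  86. ]
0.55 ptr [267.8 216.8] [274.7  85.4]
0.6 ptr [268.9 215.8] [267.9  84.7]
```

View pics/n2w.png

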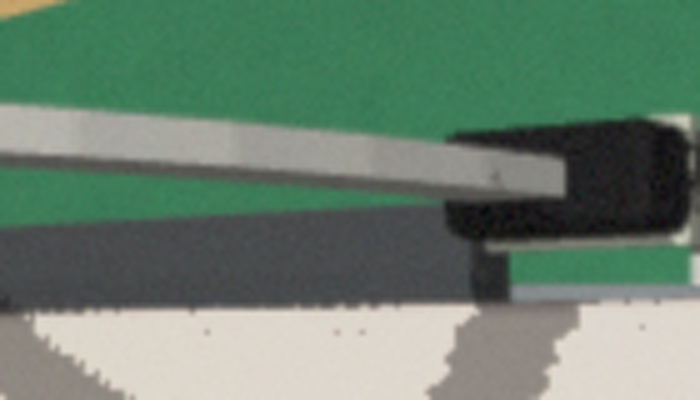

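View pics/n2s.png

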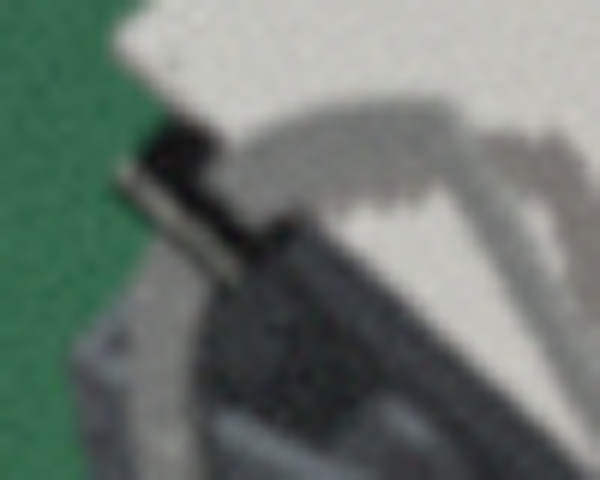

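```bash
python3 - <<'E'
import pickle,cv2
from h import *
b=np.load("b.npy")
d=pickle.load(open("n2.pkl","rb"))
obs=[("scene",.164,.128,(245+235/12,195+278/12)),("scene",.164,.158,(245+122/12,195+170/12)),("wrist",.152,.128,(278,89)),("wrist",.152,.158,(318,87.6))]
for sub in (obs,obs[:2],obs[2:]):
    f=lambda a:np.concatenate([proj(d[n],bw(b,onlid(a[0],r,0,x)))-q for n,x,r,q in sub])
    r=least_squares(f,[.5]);print(r.x,r.fun.round(1))
# lid: white top -y/+x corner at x=.145, h=.004; r?; scene corner px
S=d["scene"]
print("corner", [(a,[proj(S,bw(b,onlid(a,r,.004,.145))).round(1).tolist() for r in (.175,.18,.185)]) for a in (.45,.5,.55,.6)])
im=cv2.resize(S["pixels"][195:235,245:295,::-1],None,fx=12,fy=12,interpolation=cv2.INTER_CUBIC)
for a,col in ((.46,(255,0,0)),(.54,(0,0,255)),(.62,(0,255,255))):
    p=[((proj(S,bw(b,onlid(a,r,.004,.145)))-(245,195)+.5)*12).astype(int).tolist() for r in (0,.175)]
    cv2.line(im,tuple(p[0]),tuple(p[1]),col,1)
    p=((proj(S,bw(b,onlid(a,.128,0,.157)))-(245,195)+.5)*12).astype(int); cv2.circle(im,tuple(p.tolist()),4,col,1)
cv2.imwrite("pics/ov.png",im)
E
```

```text
[0.5318299] [ 0.9  1.1  0.   0.7 -0.6  4.9 -0.3  5. ]
[0.5429139] [1.2 0.8 0.3 0.4]
[0.53108423] [-0.5  4.9 -0.2  5. ]
corner [(0.45, [[253.4, 201.2], [251.7, 199.8], [250.0, 198.3]]), (0.5, [[254.5, 199.5], [252.8, 198.0], [251.1, 196.4]]), (0.55, [[255.8, 197.8], [254.1, 196.3], [252.4, 194.7]]), (0.6, [[257.3, 196.3], [255.6, 194.7], [253.9, 193.0]])]
```

View pics/ov.png

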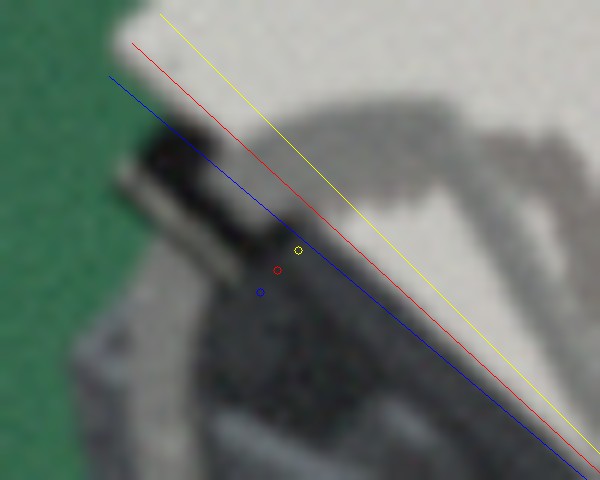

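servo_tool --rows '[[[0,0,0],0],[[0,0,0],0],[[0,0,0],0],[[0,0,0],0],[[0,0,0],0],[[0,0,0],0]]'

```text
time: 11.45
tool_pos: [0.6306, -0.005, 0.1824]
ee_rot: [3.138, 0.0, -0.214]
wrist_force: [0.8, -6.9, -4.0]
width: 0.0094
```

```bash
python3 look3.py n3 | head -2; python3 - <<'E'
import pickle,cv2,numpy as np
d=pickle.load(open("n3.pkl","rb"))
cv2.imwrite("pics/f.png",np.hstack([cv2.resize(d["scene"]["pixels"][130:300,170:430,::-1],(780,510))]))
from bench import robot
print(abs(robot.get_obs()["qvel"]).max())
E
```

```text
t 11.6 box [ 0.062  -0.054   0.1824] F [ 0.5 -6.9 -4.2] w 0.008796615920497478 [ 3.138  0.    -0.214]
lid angle est 0.5405478595999386 r 0.1905916052715859 0.189274932307477
0.0021987965111894647
```

View pics/f.png

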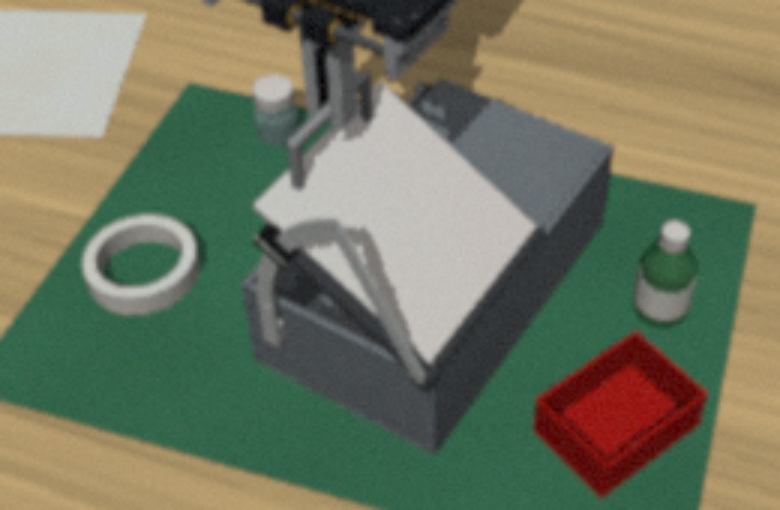

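The lid is held open with its pointer at the clip (clip near (268,240)), the loose things look undisturbed, and the arm is still. I'm handing it in.

```bash
python3 -c "
from bench import robot
print(robot.close_job())"
```

```text
the job is handed in; nothing more can be done
None
```

I pushed the latch bar down into its catch, then gripped the lid handle and lifted the lid to the index clip. I handed in at about 11.6 s of the 48 s allowed, with the gripper still holding the lid.

- **Latch:** pressing down met about 16 N at the stop. With the fingers off it, the tab lay where I predicted it for latch = 0 in the scene view and within about 3 px of that in the wrist view. The lid hid it in the last picture, so I did not see it again after lifting.
- **Lid and clip:** the lid angle is about 0.54 rad from the arm's position, and a picture overlay agreed. The clip reads 0.53–0.55 rad from the scene and wrist cameras. An early rough fit gave 0.51, which is still inside the 0.075 rad limit.
- **Holding:** the arm was still (joint speeds under 0.003 rad/s) and the fingers were closed on the handle at about 9 mm. The lid pulls on the wrist with about 8 N.
- **Surroundings:** the clip and the loose things looked unmoved in the final picture.
- **Disagreements:** the real fingertips were about 34 mm above the reported TCP. I saw this in the images, confirmed it by contact at the latch stop, and allowed for it. The clip line's row in the wrist view was also off my model by about 5 px. I put that down to the assumed box-x position of the line; it hardly affects the angle.

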